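# Pack the breakfast order in stacking trays

## Robot

A 6-joint arm with a two-finger parallel gripper is mounted at the origin on the work surface. World frame = base frame: x ahead of the robot, y to its left, z up, the work surface at z = 0. Lengths are in mm, angles in rad, forces in N, time in s.
With the tool pointing down it reaches from about 350 to 775 mm from the base axis. Payload 5.5 kg.
Tool frame: the origin (TCP) lies on the mounting face of the last link; the fingertips stand 173 mm ahead of it and the grasp point (between the pads) lies 155 mm ahead of it; z points along the fingers, y is the line along which they close (so a half turn about z gives the same grasp; the last joint's range is limited). The gripper opens to 85 mm and grips with 20 to 120 N. Pads are 22 mm wide; open, the fingers measure 114 mm over their backs; the gripper's body (76 mm by 85 mm) begins 54 mm behind the grasp point. The pads swing forward as they close: fully open they stand 13 mm farther back than shut.
Start: joints at [-1.254, 0.313, 0.046, 1.304, 0, 1.431], TCP at [253.617, -516.073, 404.723] pointing down, gripper open.
Joint ranges: [-2.76, 2.76], [-0.86, 1.69], [-1.03, 1.26], [-2.2, 2.34], [-1.47, 1.5], [-3.14, 3.14]. Speed limits (rad/s): [2.57, 2.57, 3.14, 3.14, 3.14, 3.14].

## Interface

Orientations are given as [roll, pitch, yaw] about the fixed x, y, z axes, in that order (R = Rz(yaw) Ry(pitch) Rx(roll)).
In Python, from station import r gives the robot as it stands.
- The arm moves only by the shell command python3 -m crank 'ROWS' [FORCE]. ROWS is JSON, one flat list of numbers, 7 for each row, row after row: the shift along the tool's x, y, z normalised to -1 to 1, where 1 is 0.3 m, then the turn, a rotation vector about the tool's x, y, z normalised to -1 to 1, where 1 is 90 degrees, then the closure, from 0 (fully open) to 1 (shut). In form: [dx, dy, dz, wx, wy, wz, fingers, dx, dy, dz, wx, wy, wz, fingers, ...]. A call has 1 to 8 rows; each row shifts and turns the commanded pose from where the row before left it, along the tool's axes as they then stand; what a row does not reach is not made up. A row lasts 1/12 s, in which the tool goes at most 41.7 mm and 7.16 degrees, less where a joint would pass 70% of its speed; a pose out of reach is approached as far as the arm can. A call with a number of a shift or a turn outside -1 to 1 is refused whole. A call with a gripper value outside its range is refused whole. The fingers move at their own pace and stop on an object; FORCE is the grip in N (left out, the last holds). Time passes only in rows, so rows that do not move let the fingers close. It gives the time, the measured TCP pose, the force, the opening and the grip force at its end, in the units of the state.
- r.read_state(): the state, without advancing time (a new reading comes with each control period).
- r.camera(name): name is "scene" or "side" or "wrist"; returns a dict with "pixels" (420x560x3 uint8, red, green, blue), "depth" (420x560 float32, mm along the optical axis (not along the pixel's ray), 0 where there is no reading), "intrinsics" (3x3 intrinsics, pixels), "R" (3x3) and "t" (3): a world point X has camera coordinates R X + t; the wrist camera has in their place "mount" (4x4, takes a point from camera to tool coordinates, whose origin is the TCP and whose axes are the flange's). Camera axes: x right, y down, z forward; pixel columns grow to the right and rows downward; lengths in mm; the calibration is good to about 2 mm. A picture is of the moment at which its call begins: read the wrist's pose just before it.
- r.finish_job(): hands the job in; it is judged then, once.
Trained networks look in a picture, given as the dict that the camera call returned (one of the last four; its "shot" number tells which), for a name from the list of things; names that differ only in an ending like _2 or _b are one class to them, and where a whole thing is asked for, a point or a joint stands for the part that bears it (a point fixed in the world has none). Each returns a list of dicts, best first, with "p" (0 to 1); they miss things now and then, are a little off and sometimes report something else, mostly with a low value. They report only what shows in the picture. A call takes as long as a camera call. They do not tell look-alikes from the thing itself.
- r.outline_of(query, picture): "region" (420x560 bool, what is visible of it) and "box" ([left, top, right, bottom] in pixels, round what is visible of it).
- r.tip_of(query, picture): "position" ([column, row] in pixels: a listed point, or the origin of a listed thing).
The state is a dict: "time_s": time; "joints": joint angles; "qvel": joint speeds; "effort": joint torques, N m; "tcp_pos": TCP position; "ee_rot": TCP orientation; "contact_force": force on the tool from outside, world axes, zero at the start; "wrist_torque": the same for the moment, N m; "width": finger opening in mm; "grip_force": force on a finger pad.
Only numpy, scipy, OpenCV 4.12 (cv2) and the standard library are available. Lean on these libraries where they do the work, as an engineer would, in place of code of your own. Each camera call takes 0.05 s, during which the arm holds its last target. There are 200 camera calls.

## Task

Pack the breakfast order: take every little loaf out of the pan and lay it flat and right way up on the floor of the deep tray; then set the tray with the handle on top, so that all four corner lugs drop fully home in the sockets of the deep tray; last, stand all the jam jars upright on the floor of that upper tray. Leave the other things on the counter where they are.

Things in the scene. Friction and masses are not known exactly. Their poses are not given: they have to be found in the camera images.
- deep_tray: Grey plastic stacking bakery tray, no handle, open on top, 230 (own x) x 176 (own y) x 60 mm high, 0.42 kg, loose, walls 3 mm. Stands on four round lugs 12 mm high, 14 mm across, with ball-shaped tips, at x = +-103, y = +-76 mm. Inner floor 16 mm, rim 60 mm above the origin. Origin: middle of the underside, level with the lug tips; z up.
- deep_rim (a point): Middle of the deep tray's mouth, level with its rim; axes as the deep tray's. Sockets: in each corner of the rim an 18 mm square hole, 16 mm deep, open upward, centred at x = +-103, y = +-76 mm from here. Each socket block fills 24 x 24 mm of the inner corner, from the rim down 20 mm.
- handle_tray: Grey stacking tray with a carrying handle, 0.40 kg, loose; outline, lugs, sockets and floor height as the deep tray, but shallower: rim 50 mm above the origin. A divider 4 mm thick, 20 mm high, runs along own x at y = 0: two compartments 83 x 224 mm. Fits either way round; with lugs home its origin is 48 mm above the deep tray's. Origin: middle of the underside, level with the lug tips; z up.
- handle (a point): Middle of the handle tray's grip bar, 69 mm above the tray's origin; axes as the tray's. The bar runs along x, 120 mm long, 18 mm wide (y), 18 mm high (top 78 mm above the tray's origin), on two posts 14 x 10 mm at x = +-53 mm; the space under it is open for 24 mm down to the divider. The tray hangs level from it.
- loaf_pan: Dark steel mini loaf pan, fixed, 224 (own x) x 172 (own y) x 18 mm high, with four rectangular cups of 88 (x) x 52 (y) mm, 14 mm deep, centred at x = +-52, y = +-42 mm; thin wire handles at its x ends. Origin: middle of the underside; z is up.
- loaf1: Brown mini loaf, 80 (own x) x 44 (own y) x 40 mm high, sides upright to 28 mm and rounded above, 70 g, firm, at the start in a cup of the loaf pan, standing about 26 mm out of it, with 4 mm play all round, its x along the pan's x. Origin: middle of the underside. May be absent.
- jar1: Closed jar of red-brown jam with brass-coloured lid, round, 64 mm across, 72 mm high, 0.24 kg, standing on the counter at the far left or far right. Origin: middle of the underside; z is up. May be absent.
- loaf2: Brown mini loaf, 80 (own x) x 44 (own y) x 40 mm high, sides upright to 28 mm and rounded above, 70 g, firm, at the start in a cup of the loaf pan, standing about 26 mm out of it, with 4 mm play all round, its x along the pan's x. Origin: middle of the underside. May be absent.
- jar2: Closed jar of red-brown jam with brass-coloured lid, round, 64 mm across, 72 mm high, 0.24 kg, standing on the counter at the far left or far right. Origin: middle of the underside; z is up. May be absent.
- loaf3: Brown mini loaf, 80 (own x) x 44 (own y) x 40 mm high, sides upright to 28 mm and rounded above, 70 g, firm, at the start in a cup of the loaf pan, standing about 26 mm out of it, with 4 mm play all round, its x along the pan's x. Origin: middle of the underside. May be absent.
- jar3: Closed jar of red-brown jam with brass-coloured lid, round, 64 mm across, 72 mm high, 0.24 kg, standing on the counter at the far left or far right. Origin: middle of the underside; z is up. May be absent.
- loaf4: Brown mini loaf, 80 (own x) x 44 (own y) x 40 mm high, sides upright to 28 mm and rounded above, 70 g, firm, at the start in a cup of the loaf pan, standing about 26 mm out of it, with 4 mm play all round, its x along the pan's x. Origin: middle of the underside. May be absent.
- jar4: Closed jar of red-brown jam with brass-coloured lid, round, 64 mm across, 72 mm high, 0.24 kg, standing on the counter at the far left or far right. Origin: middle of the underside; z is up. May be absent.
- card1: Bystander: small paper card upright in a wooden block, 62 mm wide, 55 mm high, behind the trays. Origin: middle of its underside.
- card2: Bystander: the second such card. Origin: middle of its underside.
- dredger: Bystander: round aluminium sugar dredger, 52 mm across, 92 mm high, standing between the two cards. Origin: middle of its underside.
Mind the look-alikes: they are no part of the job. Leave any purple look-alike of the loaf2 alone. What is shaped like the jar1 but blue is not meant.

How it is judged:
By the outcome, as a careful person would: the job done as asked, in the order asked, and still so for the second after the job is handed in, with the robot touching nothing.
Of loaf1, loaf2, loaf3, loaf4 only 2 to 4 are there at a start; the rules pass over those that are not, and their reading is None.
Of jar1, jar2, jar3, jar4 only 3 to 4 are there at a start; the rules pass over those that are not, and their reading is None.
At some moment in a run one of deep_tray, jar1, jar2, jar3, jar4 may be knocked a few centimetres aside while the robot is not near it.
It also fails if it takes over 210 s, if anything falls off the work surface, if the arm or the gripper's body presses on something with over 40 N, if the wrist force passes 120 N, or if a joint passes its speed limit or range.

## Working session

There is one attempt and no reset: what is moved stays moved. The work goes in short steps, Python scripts to look and compute and a shell command to move; the robot and the scene stay as the last step left them, time stands still between calls to the robot, and variables do not carry over. Pictures are saved under pics/ and viewed, at most 14 in all, crops included, and the job is handed in when it is done.

```bash
ls; mkdir -p pics; cat > h.py <<'E'
import numpy as np, cv2, json
from scipy.spatial.transform import Rotation as Ro
from station import r
def save(c,n): cv2.imwrite('pics/'+n,c['pixels'][:,:,::-1])
def cloud(c,st=None):
    K=np.array(c['intrinsics']);d=c['depth'];v,u=np.mgrid[:420,:560]
    P=np.stack([(u-K[0,2])/K[0,0]*d,(v-K[1,2])/K[1,1]*d,d],-1)
    if 'R' in c and c['R'] is not None: return (P-np.array(c['t']))@np.array(c['R'])
    M=np.array(c['mount']);P=P@M[:3,:3].T+M[:3,3]
    return P@Ro.from_euler('xyz',st['ee_rot']).as_matrix().T+np.array(st['tcp_pos'])
E
python3 - <<'E'
from h import *
s=r.read_state();print(s)
for n in ['scene','side']:
    c=r.camera(n);save(c,n+'0.png');np.savez('pics/'+n+'0.npz',**{k:v for k,v in c.items()})
    P=cloud(c)
    for q in ['deep_tray','handle_tray','loaf_pan','loaf1','jar1','card1','dredger']:
        for o in r.outline_of(q,c)[:7]:
            m=o['region']&(c['depth']>0);X=P[m]
            print(n,q,round(o['p'],2),o['box'],m.sum(),np.round(np.median(X,0)),np.round(np.percentile(X,[2,98],axis=0)).tolist(),np.median(c['pixels'][m],0))
E
```

```text
pics
{'time_s': 0.0, 'joints': array([-1.25359098e+00,  3.14003101e-01,  4.49666187e-02,  1.30355480e+00,
        1.50567442e-05,  1.43119854e+00]), 'qvel': array([ 0.0001816 ,  0.00059975,  0.00061137, -0.00012704, -0.00135321,
       -0.00162497]), 'effort': array([ 3.58261068e-04, -4.80627429e+01,  2.98533082e+01,  1.94905023e-02,
       -7.54161738e-05, -1.16024020e-05]), 'tcp_pos': array([ 253.55646931, -515.86521027,  403.80196911]), 'ee_rot': array([-3.13981726e+00, -2.64668760e-04,  4.56802881e-01]), 'contact_force': array([-0.08051944,  0.34916655, -0.20583879]), 'wrist_torque': array([ 0.04852569, -0.04190874,  0.02981426]), 'grip_force': 0.0, 'width': 85.19397285691583}
scene deep_tray 0.75 [252.4, 245.7, 387.2, 369.9] 9228 [557. 239.  16.] [[444.0, 152.0, 10.0], [675.0, 334.0, 60.0]] [118. 116. 115.]
scene handle_tray 0.87 [168.1, 107.3, 277.6, 201.1] 5686 [ 551. -239.   19.] [[431.0, -340.0, 8.0], [665.0, -144.0, 77.0]] [113. 110. 103.]
scene loaf_pan 0.97 [221.4, 178.6, 332.8, 275.9] 3742 [536.  11.  17.] [[411.0, -80.0, -0.0], [648.0, 95.0, 28.0]] [78. 76. 77.]
scene l
[... 3192 characters left out ...]
.0, 2.0], [579.0, -395.0, 74.0]] [167. 152.  80.]
side jar1 0.77 [342.7, 125.4, 367.5, 152.7] 579 [ 436. -397.   59.] [[409.0, -444.0, 4.0], [468.0, -383.0, 75.0]] [167. 152.  80.]
side jar1 0.61 [373.4, 136.6, 396.3, 169.6] 590 [ 336. -352.   62.] [[308.0, -398.0, 8.0], [365.0, -341.0, 75.0]] [ 42.   74.5 126. ]
side card1 0.53 [172.8, 235.1, 188.7, 262.6] 289 [747. 139.  18.] [[734.0, 108.0, 4.0], [758.0, 163.0, 55.0]] [129. 122. 107.]
side card1 0.46 [219.6, 170.9, 230.5, 194.4] 201 [ 736. -103.   13.] [[722.0, -140.0, 1.0], [761.0, -80.0, 55.0]] [133. 113.  91.]
side dredger 0.81 [192.6, 189.1, 213.4, 223.8] 605 [732.  10.  67.] [[716.0, -21.0, 5.0], [760.0, 21.0, 93.0]] [143. 137. 124.]
```

View pics/scene0.png

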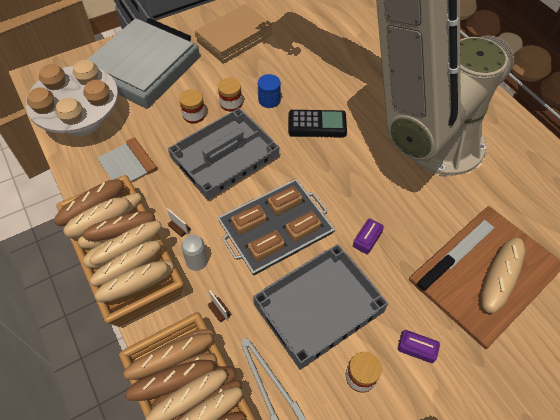

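```bash
python3 - <<'E'
from h import *
for n in ['scene','side']:
    c=dict(np.load(f'pics/{n}0.npz',allow_pickle=True));P=cloud(c)
    z=P[...,2];ok=c['depth']>0
    def rect(nm,x0,x1,y0,y1,z0,z1):
        m=ok&(P[...,0]>x0)&(P[...,0]<x1)&(P[...,1]>y0)&(P[...,1]<y1)&(z>z0)&(z<z1)
        if m.sum()<5: return
        print(n,nm,m.sum(),[np.round(q,1) for q in cv2.minAreaRect(P[m][:,:2].astype(np.float32))])
    rect('deep rim',420,700,130,360,55,63)
    rect('handle rim',420,690,-360,-120,45,53)
    rect('bar',420,690,-360,-120,73,82)
    rect('pan',380,670,-100,120,15,20)
    for i,(x,y) in enumerate([(590,-27),(485,-27),(485,55),(588,57)]): rect('loaf%d'%i,x-50,x+50,y-40,y+40,40,50)
    for x,y in [(564,415),(553,-424),(442,-413)]:
        rect('jar',x-45,x+45,y-45,y+45,69,78)
E
```

```text
scene deep rim 991 [array([559.1, 242.2]), array([235.1, 181.6]), np.float64(4.4)]
scene handle rim 642 [array([ 547.2, -243.5]), array([235.6, 184.4]), np.float64(8.5)]
scene bar 260 [array([ 547. , -241.5]), array([119. ,  22.7]), np.float64(8.2)]
scene pan 2451 [array([534.7,   6.9]), array([261.2, 179.4]), np.float64(1.2)]
scene loaf0 262 [array([587.1, -32.2]), array([68.3, 32.8]), np.float64(0.6)]
scene loaf1 243 [array([482.8, -36. ]), array([66.2, 32.5]), np.float64(1.3)]
scene loaf2 252 [array([482.5,  49.3]), array([66.1, 31.6]), np.float64(1.6)]
scene loaf3 293 [array([586. ,  52.8]), array([68.5, 33.7]), np.float64(0.8)]
scene jar 688 [array([562.4, 412. ]), array([61.4, 62.1]), np.float64(31.1)]
scene jar 240 [array([ 552.8, -425.3]), array([60.7, 61.5]), np.float64(4.4)]
scene jar 232 [array([ 440.8, -413.1]), array([63.9, 60.5]), np.float64(61.2)]
side deep rim 1063 [array([558.1, 241.6]), array([234.4, 181.8]), np.float64(4.1)]
side handle rim 590 [array([ 546.4, -243.8]), array([234.8, 185.4]), np.float64(8.6)]
side bar 216 [array([ 546.1, -242.7]), array([118.1,  22.1]), np.float64(8.8)]
side pan 2149 [array([533.7,   6.3]), array([261.8, 179.2]), np.float64(1.3)]
side loaf0 239 [array([584.6, -33.5]), array([33.3, 68.4]), np.float64(88.4)]
side loaf1 252 [array([481.3, -37. ]), array([66.5, 33.9]), np.float64(2.8)]
side loaf2 293 [array([481. ,  48.7]), array([67.9, 33.3]), np.float64(4.0)]
side loaf3 267 [array([584.2,  51.8]), array([33.9, 67.7]), np.float64(88.5)]
side jar 844 [array([561.1, 411.4]), array([62.6, 63.2]), np.float64(18.6)]
side jar 221 [array([ 551.4, -426.8]), array([59.1, 63.5]), np.float64(17.7)]
side jar 216 [array([ 439.7, -416.7]), array([60.8, 64.3]), np.float64(6.3)]
```

The scene shows four brown loaves in the pan at about (275,222). The deep tray is at (320,305) and the handle tray at (223,152). There are jam jars at (192,103), (230,93) and (364,370), and look-alikes to leave: the blue jar at (269,90) and purple loaves at (368,236) and (419,346).

I'll turn the tool first.

```bash
cat >> h.py <<'E'
def go(*T):
    """tool-axis units (after the turn) from the present pose through the targets x,y,z,yaw"""
    s=r.read_state();p=np.array(s['tcp_pos']);y=s['ee_rot'][2]
    print('t',round(s['time_s'],1),'tcp',np.round(p,1),'rot',np.round(s['ee_rot'],3),'w',round(s['width'],1),'F',np.round(s['contact_force'],1))
    for t in T:
        d=np.array(t[:3])-p;Y=t[3];w=-((Y-y+np.pi)%(2*np.pi)-np.pi)/(np.pi/2)
        c,si=np.cos(Y),np.sin(Y)
        u=np.array([d[0]*c+d[1]*si,d[0]*si-d[1]*c,-d[2]])/300
        print(np.round(t,2),'shift',np.round(u,4),'turn z',round(w,4),'rows>=',int(np.ceil(np.linalg.norm(u)/.139)))
        p=np.array(t[:3]);y=Y
E
T='0,0,0,0,0,-0.0785,0.3'
python3 -m crank '[0,0,0,0,0,-0.0785,0.3, 0,0,0,0,0,-0.0785,0.3, 0,0,0,0,0,-0.0785,0.3, 0,0,0,0,0,-0.0785,0.3, 0,0,0,0,0,-0.0785,0.3, 0,0,0,0,0,-0.0785,0.3, 0,0,0,0,0,-0.0785,0.3, 0,0,0,0,0,-0.0785,0.3]' 40
python3 -m crank '[0,0,0,0,0,-0.0785,0.3, 0,0,0,0,0,-0.0785,0.3, 0,0,0,0,0,-0.0785,0.3, 0,0,0,0,0,-0.0785,0.3, 0,0,0,0,0,-0.0785,0.3, 0,0,0,0,0,-0.0785,0.3, 0,0,0,0,0,-0.0785,0.3, 0,0,0,0,0,-0.0785,0.3]'
python3 -m crank '[0,0,0,0,0,-0.0785,0.3, 0,0,0,0,0,-0.0785,0.3, 0,0,0,0,0,-0.0785,0.3, 0,0,0,0,0,-0.0785,0.3, 0,0,0,0,0,-0.0785,0.3, 0,0,0,0,0,-0.0785,0.3, 0,0,0,0,0,0,0.3]'
python3 -c "
from h import *
go((585,52,300,np.pi+.03))"
```

```text
time_s: 1.47
tcp_pos: [253.6, -516.1, 404.7]
ee_rot: [3.142, 0.0, 1.449]
contact_force: [0.6, 0.2, -0.4]
width: 60.2
grip_force: 0.0
time_s: 2.13
tcp_pos: [253.6, -516.1, 404.7]
ee_rot: [-3.141, 0.0, 2.436]
contact_force: [0.8, -0.0, -0.3]
width: 59.7
grip_force: 0.0
time_s: 2.72
tcp_pos: [253.6, -516.1, 404.7]
ee_rot: [-3.142, 0.0, -3.111]
contact_force: [0.4, -0.5, -0.5]
width: 59.8
grip_force: 0.0
t 2.7 tcp [ 253.6 -516.1  404.7] rot [-3.142  0.    -3.111] w 59.8 F [ 0.4 -0.5 -0.5]
[585.    52.   300.     3.17] shift [-1.1609  1.8596  0.3491] turn z 0.0006 rows>= 16
```

```bash
python3 -m crank '[-0.0683,0.1094,0.0205,0,0,0,0.3, -0.0683,0.1094,0.0205,0,0,0,0.3, -0.0683,0.1094,0.0205,0,0,0,0.3, -0.0683,0.1094,0.0205,0,0,0,0.3, -0.0683,0.1094,0.0205,0,0,0,0.3, -0.0683,0.1094,0.0205,0,0,0,0.3, -0.0683,0.1094,0.0205,0,0,0,0.3, -0.0683,0.1094,0.0205,0,0,0,0.3]' >/dev/null
python3 -m crank '[-0.0683,0.1094,0.0205,0,0,0,0.3, -0.0683,0.1094,0.0205,0,0,0,0.3, -0.0683,0.1094,0.0205,0,0,0,0.3, -0.0683,0.1094,0.0205,0,0,0,0.3, -0.0683,0.1094,0.0205,0,0,0,0.3, -0.0683,0.1094,0.0205,0,0,0,0.3, -0.0683,0.1094,0.0205,0,0,0,0.3, -0.0683,0.1094,0.0205,0,0,0,0.3]' >/dev/null
python3 -m crank '[-0.0683,0.1094,0.0205,0,0,0,0.3, 0,0,0,0,0,0,0.3, 0,0,0,0,0,0,0.3]'
python3 - <<'E'
from h import *
s=r.read_state();c=r.camera('wrist');save(c,'w1.png');P=cloud(c,s)
c2=r.camera('side');P2=cloud(c2);
m=(c2['depth']>0)&(abs(P2[...,0]-585)<60)&(abs(P2[...,1]-52)<70)&(P2[...,2]>60)
print('lowest gripper z',np.percentile(P2[m][:,2],[0.5,2,5]))
for o in r.outline_of('loaf1',c):
    m=o['region']&(c['depth']>0);X=P[m];t=X[X[:,2]>38]
    if len(t)>20: print(o['p'],np.round(np.median(X,0)),[np.round(q,1) for q in cv2.minAreaRect(t[:,:2].astype(np.float32))])
go((585,52,200,np.pi+.03))
E
```

```text
time_s: 4.3
tcp_pos: [586.6, 53.3, 299.2]
ee_rot: [-3.141, -0.001, -3.113]
contact_force: [-0.6, -0.1, 0.1]
width: 59.5
grip_force: 0.0
lowest gripper z [148.03060258 188.37236004 232.70098376]
0.94 [576. -28.  43.] [array([582.9, -33.5]), array([33.6, 68.7]), np.float64(89.5)]
0.93 [575.  50.  44.] [array([581.8,  49.7]), array([68.4, 34.6]), np.float64(1.4)]
0.88 [482. -31.  44.] [array([482.6, -38.2]), array([63.5, 34.5]), np.float64(2.4)]
0.69 [717.   7.  35.] [array([722.7,   8.1]), array([38.6, 10. ]), np.float64(53.9)]
0.59 [481.  48.  44.] [array([481.1,  47.8]), array([66.4, 34.4]), np.float64(2.6)]
t 4.5 tcp [585.8  50.6 300.3] rot [-3.141 -0.    -3.116] w 60.1 F [-0.1 -0.1  1.5]
[585.    52.   200.     3.17] shift [0.0025 0.0048 0.3342] turn z -0.0028 rows>= 3
```

View pics/w1.png

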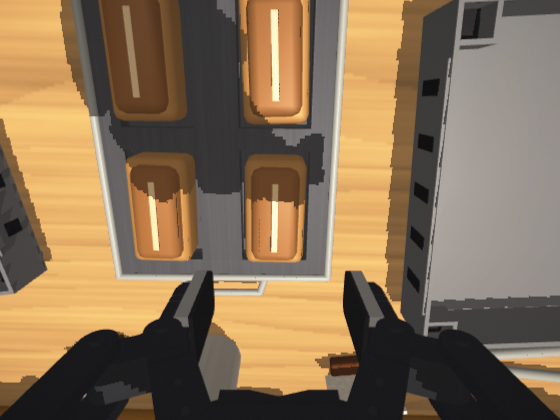

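The wrist picture shows the fingers at about (200,300) and (355,300). The target loaf is at (275,208), centred between them, and the deep tray is on the right.

Next I descend onto the loaf.

```bash
python3 -m crank '[0.002,-0.001,0.11,0,0,0,0.3, 0.002,-0.001,0.11,0,0,0,0.3, 0.001,-0.001,0.11,0,0,0,0.3, 0,0,0,0,0,0,0.3,0,0,0,0,0,0,0.3]'
python3 -m crank '[0,0,0.013,0,0,0,0.3,0,0,0,0,0,0,0.3]' | grep -E 'pos|cont'
python3 -c "
from h import *
c=r.camera('side');P=cloud(c);save(c,'s1.png')
u=c['pixels'][170:300,190:340];cv2.imwrite('pics/s1c.png',cv2.resize(u,None,fx=4,fy=4,interpolation=cv2.INTER_CUBIC)[:,:,::-1])"
```

```text
time_s: 4.87
tcp_pos: [583.3, 49.1, 200.3]
ee_rot: [3.141, -0.004, -3.116]
contact_force: [0.9, -0.1, 0.7]
width: 59.6
grip_force: 0.0
tcp_pos: [585.8, 49.8, 199.3]
contact_force: [0.3, -0.8, 0.2]
```

View pics/s1c.png

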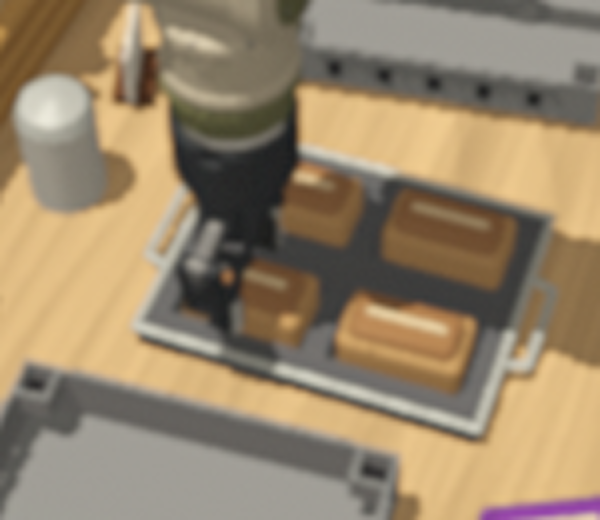

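The crop shows the gripper straddling the near-left loaf at about (230,300). I'll step down carefully and then close.

```bash
for i in 1; do python3 -m crank '[0,0,0.013,0,0,0,0.3,0,0,0,0,0,0,0.3]' | grep -E 'pos|cont'
python3 -m crank '[0,0,0.013,0,0,0,0.3,0,0,0,0,0,0,0.3]' | grep -E 'pos|cont'
python3 -m crank '[0,0,0.01,0,0,0,0.3,0,0,0,0,0,0,0.3]' | grep -E 'pos|cont'; done
python3 -m crank '[0,0,0,0,0,0,0.7,0,0,0,0,0,0,0.7,0,0,0,0,0,0,0.7,0,0,0,0,0,0,0.7,0,0,0,0,0,0,0.7,0,0,0,0,0,0,0.7]' 40
```

```text
tcp_pos: [585.1, 50.4, 194.1]
contact_force: [0.1, -0.1, 0.3]
tcp_pos: [584.6, 50.5, 189.1]
contact_force: [0.5, -0.3, -0.4]
tcp_pos: [584.9, 50.5, 186.5]
contact_force: [1.4, 1.1, 2.1]
time_s: 6.08
tcp_pos: [586.2, 50.4, 189.5]
ee_rot: [-3.141, 0.005, -3.113]
contact_force: [-1.8, -0.1, 17.0]
width: 43.4
grip_force: 47.8
```

```bash
cat >> h.py <<'E'
def tray(name='side',z=60,box=(420,700,120,370)):
    c=r.camera(name);P=cloud(c);x0,x1,y0,y1=box
    m=(c['depth']>0)&(P[...,0]>x0)&(P[...,0]<x1)&(P[...,1]>y0)&(P[...,1]<y1)&(abs(P[...,2]-z)<4)
    q=cv2.minAreaRect(P[m][:,:2].astype(np.float32));a=q[2]-90*(q[2]>45)
    print(name,'tray',np.round(q[0],1),np.round(q[1],1),'yaw deg',round(a,1),m.sum());return np.array(q[0]),np.radians(a)
def slot(c,a,x,y): return c[0]+x*np.cos(a)-y*np.sin(a),c[1]+x*np.sin(a)+y*np.cos(a)
E
python3 -m crank '[0,0,-0.075,0,0,0,0.7,0,0,-0.105,0,0,0,0.7,0,0,-0.105,0,0,0,0.7,0,0,0,0,0,0,0.7]'
python3 -c "
from h import *
c,a=tray('scene');c,a=tray()
x,y=slot(c,a,46,-40);go((x,y,275,np.pi+a),(x,y,202,np.pi+a))"
```

```text
time_s: 6.42
tcp_pos: [586.9, 50.5, 278.1]
ee_rot: [-3.141, 0.01, -3.113]
contact_force: [1.7, 1.1, 0.6]
width: 42.8
grip_force: 41.7
scene tray [558.8 242.6] [235.2 181. ] yaw deg 4.2 876
side tray [558.4 241.6] [234.7 182.1] yaw deg 4.4 990
t 6.5 tcp [585.4  50.5 273.3] rot [-3.141e+00  3.000e-03 -3.114e+00] w 43.2 F [ 0.3 -0.6 -1.2]
[607.32 205.22 275.     3.22] shift [-0.1125  0.5087 -0.0057] turn z -0.0311 rows>= 4
[607.32 205.22 202.     3.22] shift [-0.      0.      0.2433] turn z -0.0 rows>= 2
```

```bash
python3 -m crank '[-0.028,0.127,0,0,0,-0.031,0.7, -0.028,0.127,0,0,0,0,0.7, -0.028,0.127,0,0,0,0,0.7, -0.028,0.127,0,0,0,0,0.7,0,0,0,0,0,0,0.7,0,0,0,0,0,0,0.7]' | grep -E pos
python3 -m crank '[0,0,0.1,0,0,0,0.7, 0,0,0.1,0,0,0,0.7, 0,0,0.03,0,0,0,0.7, 0,0,0,0,0,0,0.7, 0,0,0,0,0,0,0.7]'
python3 -c "
from h import *
go((607.3,205.2,201,np.pi+.075))"
```

```text
tcp_pos: [607.5, 206.9, 269.4]
time_s: 7.43
tcp_pos: [607.8, 203.3, 201.9]
ee_rot: [-3.141, -0.003, -3.066]
contact_force: [-0.1, -1.2, -0.3]
width: 43.2
grip_force: 42.3
t 7.4 tcp [607.8 203.3 201.9] rot [-3.141e+00 -3.000e-03 -3.066e+00] w 43.2 F [-0.1 -1.2 -0.3]
[607.3  205.2  201.     3.22] shift [0.0011 0.0065 0.0029] turn z 0.0001 rows>= 1
```

```bash
python3 -m crank '[0,0,0.006,0,0,0,0.7, 0,0,0,0,0,0,0.7]' | grep cont
python3 -m crank '[0,0,0,0,0,0,0.4, 0,0,0,0,0,0,0.4, 0,0,0,0,0,0,0.4,0,0,-0.05,0,0,0,0.4, 0,0,-0.13,0,0,0,0.3, 0,0,-0.06,0,0,0,0.3,0,0,0,0,0,0,0.3]'
python3 -c "
from h import *
c=r.camera('scene');save(c,'s2.png')
go((584.5,-34,274,np.pi+.03),(584.5,-34,190,np.pi+.03))"
```

```text
contact_force: [0.4, -0.9, -0.6]
time_s: 8.18
tcp_pos: [610.3, 205.1, 278.7]
ee_rot: [3.141, 0.009, -3.065]
contact_force: [0.4, 0.2, -0.6]
width: 59.7
grip_force: 0.0
t 8.2 tcp [609.6 205.  276.4] rot [ 3.141  0.006 -3.065] w 59.8 F [ 0.7 -0.2 -0.2]
[584.5  -34.   274.     3.17] shift [ 0.1076 -0.7938  0.0079] turn z 0.0298 rows>= 6
[584.5  -34.   190.     3.17] shift [-0.    0.    0.28] turn z -0.0 rows>= 3
```

View pics/s2.png

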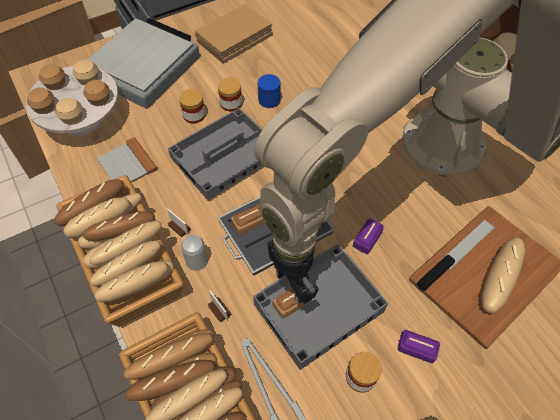

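The scene shows the first loaf flat in the tray at (290,302). On to the second loaf.

```bash
python3 -m crank '[0.0175,-0.132,0,0,0,0.03,0.3, 0.0175,-0.132,0,0,0,0,0.3, 0.0175,-0.132,0,0,0,0,0.3, 0.0175,-0.132,0,0,0,0,0.3, 0.0175,-0.132,0,0,0,0,0.3, 0.0175,-0.132,0,0,0,0,0.3,0,0,0,0,0,0,0.3]' | grep pos
python3 -m crank '[0,0,0.11,0,0,0,0.3, 0,0,0.11,0,0,0,0.3, 0,0,0.057,0,0,0,0.3, 0,0,0,0,0,0,0.3]' | grep -E 'pos|cont'
python3 -m crank '[0,0,0,0,0,0,0.7,0,0,0,0,0,0,0.7,0,0,0,0,0,0,0.7,0,0,0,0,0,0,0.7,0,0,0,0,0,0,0.7,0,0,0,0,0,0,0.7]' | grep -vE rot
python3 -m crank '[0,0,-0.075,0,0,0,0.7,0,0,-0.105,0,0,0,0.7,0,0,-0.105,0,0,0,0.7,0,0,0,0,0,0,0.7]' | grep -E 'pos|wid'
python3 -c "
from h import *
c,a=tray('scene');c,a=tray()
x,y=slot(c,a,46,40);go((x,y,275,np.pi+a),(x,y,202,np.pi+a))"
```

```text
tcp_pos: [584.9, -39.9, 271.9]
tcp_pos: [584.8, -33.9, 187.7]
contact_force: [-0.3, 0.3, 1.1]
time_s: 9.65
tcp_pos: [585.6, -33.8, 189.6]
contact_force: [0.1, 0.8, -0.1]
width: 43.4
grip_force: 40.4
tcp_pos: [587.9, -34.2, 281.6]
width: 43.7
scene tray [558.9 242.5] [235.3 181.4] yaw deg 4.5 975
side tray [558.3 241.9] [234.9 183. ] yaw deg 4.1 1141
t 10.1 tcp [586.4 -34.  276.9] rot [-3.141e+00  3.000e-03 -3.112e+00] w 43.1 F [-0.1  0.5 -1.8]
[601.36 285.06 275.     3.21] shift [-0.1257  1.0573  0.0063] turn z -0.0267 rows>= 8
[601.36 285.06 202.     3.21] shift [-0.      0.      0.2433] turn z -0.0 rows>= 2
```

```bash
python3 -m crank '[-0.0155,0.132,0,0,0,-0.029,0.7, -0.0155,0.132,0,0,0,0,0.7, -0.0155,0.132,0,0,0,0,0.7, -0.0155,0.132,0,0,0,0,0.7, -0.0155,0.132,0,0,0,0,0.7, -0.0155,0.132,0,0,0,0,0.7, -0.0155,0.132,0,0,0,0,0.7, -0.0155,0.132,0,0,0,0,0.7]' | grep pos
python3 -m crank '[0,0,0,0,0,0,0.7,0,0,0,0,0,0,0.7]' | grep -E 'pos|rot'
python3 -m crank '[0,0,0.1,0,0,0,0.7, 0,0,0.1,0,0,0,0.7, 0,0,0.038,0,0,0,0.7, 0,0,0,0,0,0,0.7, 0,0,0.006,0,0,0,0.7,0,0,0,0,0,0,0.7]' | grep -E 'pos|cont'
python3 -m crank '[0,0,0,0,0,0,0.4, 0,0,0,0,0,0,0.4, 0,0,0,0,0,0,0.4,0,0,-0.05,0,0,0,0.4, 0,0,-0.13,0,0,0,0.3, 0,0,-0.06,0,0,0,0.3,0,0,0,0,0,0,0.3,0,0,0,0,0,0,0.3]'
python3 -c "
from h import *
go((482,50,274,np.pi+.03),(482,50,189.5,np.pi+.03))"
```

```text
tcp_pos: [600.0, 286.4, 273.1]
tcp_pos: [599.8, 287.0, 272.9]
ee_rot: [-3.14, -0.003, -3.062]
tcp_pos: [600.9, 283.5, 201.7]
contact_force: [0.6, 0.2, -0.7]
time_s: 12.08
tcp_pos: [601.6, 284.9, 276.4]
ee_rot: [3.141, 0.004, -3.066]
contact_force: [-0.5, -0.0, -0.5]
width: 59.6
grip_force: 0.0
t 12.1 tcp [601.6 284.9 276.4] rot [ 3.141  0.004 -3.066] w 59.6 F [-0.5 -0.  -0.5]
[482.    50.   274.     3.17] shift [ 0.422  -0.7707  0.0078] turn z 0.0288 rows>= 7
[482.    50.   189.5    3.17] shift [-0.      0.      0.2817] turn z -0.0 rows>= 3
```

```bash
python3 -m crank '[0.0603,-0.1105,0,0,0,0.029,0.3, 0.0603,-0.1105,0,0,0,0,0.3, 0.0603,-0.1105,0,0,0,0,0.3, 0.0603,-0.1105,0,0,0,0,0.3, 0.0603,-0.1105,0,0,0,0,0.3, 0.0603,-0.1105,0,0,0,0,0.3, 0.0603,-0.1105,0,0,0,0,0.3,0,0,0,0,0,0,0.3]' | grep pos
python3 -m crank '[0,0,0.11,0,0,0,0.3, 0,0,0.11,0,0,0,0.3, 0,0,0.057,0,0,0,0.3, 0,0,0,0,0,0,0.3]' | grep -E 'pos|cont'
python3 -m crank '[0,0,0,0,0,0,0.7,0,0,0,0,0,0,0.7,0,0,0,0,0,0,0.7,0,0,0,0,0,0,0.7,0,0,0,0,0,0,0.7,0,0,0,0,0,0,0.7]' | grep -vE rot
python3 -m crank '[0,0,-0.075,0,0,0,0.7,0,0,-0.105,0,0,0,0.7,0,0,-0.105,0,0,0,0.7,0,0,0,0,0,0,0.7,0,0,0,0,0,0,0.7]' | grep -E 'pos|wid'
python3 -c "
from h import *
c,a=tray('scene');c,a=tray()
x,y=slot(c,a,-46,-40);go((x,y,275,np.pi+a),(x,y,202,np.pi+a))"
```

```text
tcp_pos: [479.0, 44.4, 272.6]
tcp_pos: [481.5, 48.2, 188.0]
contact_force: [0.3, -0.2, -0.2]
time_s: 13.58
tcp_pos: [482.9, 48.3, 191.5]
contact_force: [0.1, -0.3, -1.5]
width: 43.0
grip_force: 41.7
tcp_pos: [483.9, 48.2, 278.8]
width: 43.3
scene tray [558.8 242.5] [235.  181.4] yaw deg 4.3 1066
side tray [558.5 241.8] [235.4 182. ] yaw deg 4.4 1263
t 14.1 tcp [482.4  48.3 276.3] rot [-3.142 -0.    -3.112] w 43.2 F [ 0.1  0.7 -1.8]
[515.64 198.41 275.     3.22] shift [-0.1484  0.4906  0.0042] turn z -0.0296 rows>= 4
[515.64 198.41 202.     3.22] shift [-0.      0.      0.2433] turn z -0.0 rows>= 2
```

```bash
python3 -m crank '[-0.037,0.1227,0,0,0,-0.029,0.7, -0.037,0.1227,0,0,0,0,0.7, -0.037,0.1227,0,0,0,0,0.7, -0.037,0.1227,0,0,0,0,0.7,0,0,0,0,0,0,0.7,0,0,0,0,0,0,0.7]' | grep -E 'pos|rot'
python3 -m crank '[0,0,0.1,0,0,0,0.7, 0,0,0.1,0,0,0,0.7, 0,0,0.038,0,0,0,0.7, 0,0,0,0,0,0,0.7, 0,0,0.006,0,0,0,0.7,0,0,0,0,0,0,0.7]' | grep -E 'pos|cont'
python3 -m crank '[0,0,0,0,0,0,0.4, 0,0,0,0,0,0,0.4, 0,0,0,0,0,0,0.4,0,0,-0.05,0,0,0,0.4, 0,0,-0.13,0,0,0,0.3, 0,0,-0.06,0,0,0,0.3,0,0,0,0,0,0,0.3,0,0,0,0,0,0,0.3]' | grep -vE rot
python3 -c "
from h import *
go((481.5,-36.5,274,np.pi+.03))"
```

```text
tcp_pos: [517.1, 199.6, 274.7]
ee_rot: [-3.141, -0.003, -3.063]
tcp_pos: [517.1, 196.7, 202.5]
contact_force: [0.3, 1.2, -0.4]
time_s: 15.77
tcp_pos: [518.4, 198.1, 277.2]
contact_force: [0.4, 0.4, -1.3]
width: 59.9
grip_force: 0.0
t 15.8 tcp [518.4 198.1 277.2] rot [ 3.141  0.004 -3.066] w 59.9 F [ 0.4  0.4 -1.3]
[481.5  -36.5  274.     3.17] shift [ 0.1464 -0.7781  0.0105] turn z 0.0288 rows>= 6
```

```bash
python3 -m crank '[0.0235,-0.1297,0,0,0,0.029,0.3, 0.0235,-0.1297,0,0,0,0,0.3, 0.0235,-0.1297,0,0,0,0,0.3, 0.0235,-0.1297,0,0,0,0,0.3, 0.0235,-0.1297,0,0,0,0,0.3, 0.0235,-0.1297,0,0,0,0,0.3, 0,0,0,0,0,0,0.3]' | grep pos
python3 -m crank '[0,0,0.11,0,0,0,0.3, 0,0,0.11,0,0,0,0.3, 0,0,0.06,0,0,0,0.3, 0,0,0,0,0,0,0.3]' | grep -E 'pos|cont'
python3 -m crank '[0,0,0,0,0,0,0.7,0,0,0,0,0,0,0.7,0,0,0,0,0,0,0.7,0,0,0,0,0,0,0.7,0,0,0,0,0,0,0.7,0,0,0,0,0,0,0.7]' | grep -vE rot
python3 -m crank '[0,0,-0.075,0,0,0,0.7,0,0,-0.105,0,0,0,0.7,0,0,-0.105,0,0,0,0.7,0,0,0,0,0,0,0.7,0,0,0,0,0,0,0.7]' | grep -E 'pos|wid'
python3 -c "
from h import *
c,a=tray('scene');c,a=tray()
x,y=slot(c,a,-46,40);go((x,y,275,np.pi+a),(x,y,202,np.pi+a))"
```

```text
tcp_pos: [483.0, -42.2, 274.4]
tcp_pos: [482.8, -36.5, 188.0]
contact_force: [-0.6, -0.1, -0.6]
time_s: 17.18
tcp_pos: [484.2, -36.8, 191.8]
contact_force: [0.7, 0.6, -0.6]
width: 42.9
grip_force: 41.7
tcp_pos: [485.2, -37.1, 279.2]
width: 43.1
scene tray [558.9 242.6] [235.1 181.2] yaw deg 4.4 1144
side tray [558.6 241.7] [235.5 182.1] yaw deg 4.2 1404
t 17.7 tcp [483.8 -36.8 276.6] rot [ 3.142 -0.    -3.112] w 42.7 F [-0.  -0.1 -1.4]
[509.8  278.23 275.     3.21] shift [-0.1631  1.0409  0.0053] turn z -0.0277 rows>= 8
[509.8  278.23 202.     3.21] shift [-0.      0.      0.2433] turn z -0.0 rows>= 2
```

```bash
python3 -m crank '[-0.0204,0.13,0,0,0,-0.029,0.7, -0.0204,0.13,0,0,0,0,0.7, -0.0204,0.13,0,0,0,0,0.7, -0.0204,0.13,0,0,0,0,0.7, -0.0204,0.13,0,0,0,0,0.7, -0.0204,0.13,0,0,0,0,0.7, -0.0204,0.13,0,0,0,0,0.7, -0.0204,0.13,0,0,0,0,0.7]' | grep pos
python3 -m crank '[0,0,0,0,0,0,0.7,0,0,0,0,0,0,0.7]' | grep -E 'pos|rot'
python3 -m crank '[0,0,0.1,0,0,0,0.7, 0,0,0.1,0,0,0,0.7, 0,0,0.038,0,0,0,0.7, 0,0,0,0,0,0,0.7, 0,0,0.006,0,0,0,0.7,0,0,0,0,0,0,0.7]' | grep -E 'pos|cont'
python3 -m crank '[0,0,0,0,0,0,0.4, 0,0,0,0,0,0,0.4, 0,0,0,0,0,0,0.4,0,0,-0.05,0,0,0,0.4, 0,0,-0.13,0,0,0,0.3, 0,0,-0.09,0,0,0,0.3,0,0,0,0,0,0,0.3,0,0,0,0,0,0,0.3]' | grep -vE rot
python3 -c "
from h import *
go((546.5,-242,286,np.pi+.148),(546.5,-242,224,np.pi+.148))"
```

```text
tcp_pos: [510.4, 279.5, 274.9]
tcp_pos: [510.4, 279.7, 274.8]
ee_rot: [-3.14, -0.003, -3.062]
tcp_pos: [511.3, 276.7, 203.4]
contact_force: [-0.3, 0.6, -0.9]
time_s: 19.7
tcp_pos: [512.2, 278.1, 287.4]
contact_force: [-0.7, -0.6, -0.9]
width: 59.5
grip_force: 0.0
t 19.7 tcp [512.2 278.1 287.4] rot [ 3.14   0.005 -3.066] w 59.5 F [-0.7 -0.6 -0.9]
[ 546.5  -242.    286.      3.29] shift [ 0.1427 -1.7317  0.0045] turn z -0.0463 rows>= 13
[ 546.5  -242.    224.      3.29] shift [-0.      0.      0.2067] turn z -0.0 rows>= 2
```

```bash
python3 -m crank '[0.0102,-0.1237,0,0,0,-0.046,0.3, 0.0102,-0.1237,0,0,0,0,0.3, 0.0102,-0.1237,0,0,0,0,0.3, 0.0102,-0.1237,0,0,0,0,0.3, 0.0102,-0.1237,0,0,0,0,0.3, 0.0102,-0.1237,0,0,0,0,0.3, 0.0102,-0.1237,0,0,0,0,0.3, 0,0,0,0,0,0,0.3]' | grep pos
python3 -c "
from h import *
c=r.camera('scene');save(c,'s3.png')"
python3 -m crank '[0.0102,-0.1237,0,0,0,0,0.3, 0.0102,-0.1237,0,0,0,0,0.3, 0.0102,-0.1237,0,0,0,0,0.3, 0.0102,-0.1237,0,0,0,0,0.3, 0.0102,-0.1237,0,0,0,0,0.3, 0.0102,-0.1237,0,0,0,0,0.3, 0.0102,-0.1237,0,0,0,0,0.3, 0,0,0,0,0,0,0.3]' | grep -E 'pos|rot'
python3 -c "
from h import *
s=r.read_state();c=r.camera('wrist');P=cloud(c,s);save(c,'w2.png')
m=(c['depth']>0)&(abs(P[...,2]-77)<5)&(abs(P[...,0]-546)<90)&(abs(P[...,1]+242)<60)
q=cv2.minAreaRect(P[m][:,:2].astype(np.float32));print(m.sum(),q)
for n in ('scene','side'): tray(n,50,(420,690,-360,-120))
go((546.5,-242,224,np.pi+.148))"
```

```text
tcp_pos: [525.7, 12.3, 283.7]
tcp_pos: [543.2, -247.3, 283.8]
ee_rot: [-3.139, 0.0, -2.999]
6061 ((543.7105712890625, -244.73487854003906), (119.3183364868164, 18.07613182067871), 8.555822372436523)
scene tray [ 546.9 -243.1] [235.7 183.7] yaw deg 8.5 533
side tray [ 546.  -243.5] [234.6 185.5] yaw deg 8.2 510
t 21.2 tcp [ 542.3 -241.7  283.6] rot [ 3.140e+00 -2.000e-03 -2.994e+00] w 59.9 F [-0.2  0.2 -0.4]
[ 546.5  -242.    224.      3.29] shift [-0.0135 -0.0031  0.1987] turn z -0.0004 rows>= 2
```

View pics/s3.png

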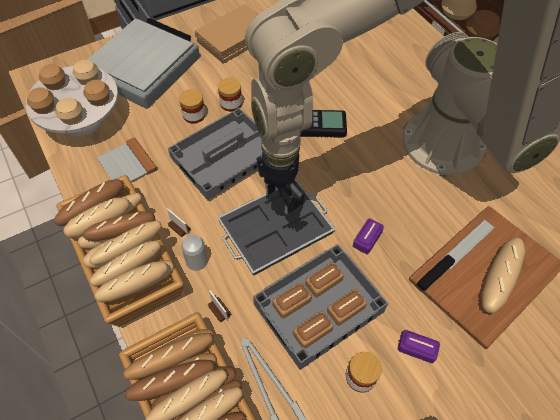

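View pics/w2.png

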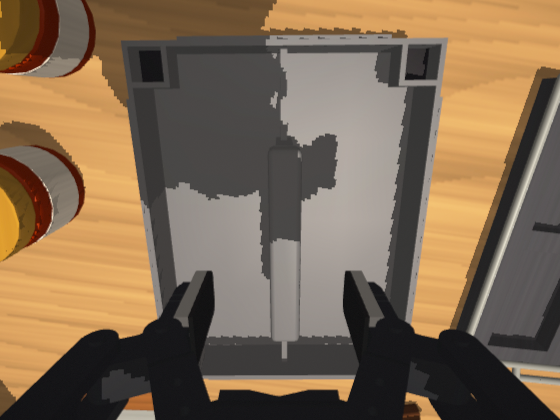

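The scene shows all four loaves flat in the deep tray at about (320,305). The wrist view shows the grip bar at (285,240), midway between the fingers.

Next I grip the bar and lift.

```bash
python3 -m crank '[-0.0125,0,0.1,0,0,0,0.3, 0,-0.001,0.105,0,0,0,0.3, 0,0,0,0,0,0,0.3]' | grep -E 'pos|cont'
python3 -m crank '[0,0,0,0,0,0,1,0,0,0,0,0,0,1,0,0,0,0,0,0,1,0,0,0,0,0,0,1,0,0,0,0,0,0,1,0,0,0,0,0,0,1,0,0,0,0,0,0,1,0,0,0,0,0,0,1]' 100
python3 -m crank '[0,0,-0.04,0,0,0,1,0,0,-0.07,0,0,0,1,0,0,-0.1,0,0,0,1,0,0,-0.1,0,0,0,1,0,0,-0.09,0,0,0,1,0,0,0,0,0,0,1,0,0,0,0,0,0,1,0,0,0,0,0,0,1]'
python3 - <<'E'
from h import *
for n in ('scene','side'):
    C=tray(n)
    c=r.camera(n);P=cloud(c);s=r.read_state();z0=s['tcp_pos'][2]-222
    m=(c['depth']>0)&(abs(P[...,0]-546)<150)&(abs(P[...,1]+242)<130)&(abs(P[...,2]-z0-50)<5)
    q=cv2.minAreaRect(P[m][:,:2].astype(np.float32));X=P[m];A=np.c_[X[:,:2]-X[:,:2].mean(0),np.ones(len(X))]
    print('held',m.sum(),q,'plane',np.linalg.lstsq(A,X[:,2],rcond=None)[0])
go((546.5,-242,320,np.pi+.148))
E
```

```text
tcp_pos: [544.1, -238.6, 217.6]
contact_force: [-1.1, 0.4, -0.9]
time_s: 22.15
tcp_pos: [547.2, -242.3, 225.7]
ee_rot: [-3.14, 0.004, -2.994]
contact_force: [-0.4, 2.7, 6.6]
width: 16.5
grip_force: 98.0
time_s: 22.82
tcp_pos: [545.8, -242.1, 342.1]
ee_rot: [3.141, -0.001, -2.994]
contact_force: [-0.5, 0.3, -6.2]
width: 16.1
grip_force: 98.4
scene tray [559.2 242.3] [234.7 181.2] yaw deg 4.1 1225
held 332 ((544.1596069335938, -239.6373748779297), (234.2315216064453, 181.80783081054688), 8.936726570129395) plane [-5.89709787e-04  1.02890864e-04  1.65954283e+02]
side tray [558.4 241.5] [234.6 182.3] yaw deg 4.4 1594
held 325 ((542.2752685546875, -240.28936767578125), (232.6728515625, 182.3360595703125), 8.48790168762207) plane [-8.26666430e-04 -1.12207213e-03  1.66098058e+02]
t 23.0 tcp [ 545.8 -242.   341.3] rot [ 3.139e+00 -3.000e-03 -2.994e+00] w 16.2 F [ 0.  -0.2 -4.2]
[ 546.5  -242.    320.      3.29] shift [-0.0024 -0.0004  0.071 ] turn z -0.0005 rows>= 1
```

```bash
python3 - <<'E'
from h import *
go((558.6,241.9,341.5,np.pi+.0742))
E
python3 -m crank '[0,0.03,0,0,0,0.0467,1, -0.0056,0.09,0,0,0,0,1, -0.0056,0.1,0,0,0,0,1, -0.0056,0.1,0,0,0,0,1, -0.0056,0.1,0,0,0,0,1, -0.0056,0.1,0,0,0,0,1, -0.0056,0.1,0,0,0,0,1, -0.0056,0.1,0,0,0,0,1]' | grep pos
python3 -m crank '[-0.0056,0.1,0,0,0,0,1, -0.0056,0.1,0,0,0,0,1, -0.0056,0.1,0,0,0,0,1, -0.0056,0.1,0,0,0,0,1, -0.0056,0.1,0,0,0,0,1, -0.0056,0.1,0,0,0,0,1, -0.0056,0.1,0,0,0,0,1, -0.0056,0.1,0,0,0,0,1]' | grep pos
python3 -m crank '[-0.0056,0.09,0,0,0,0,1, 0,0.05,0,0,0,0,1,0,0,0,0,0,0,1, 0,0,0,0,0,0,1, 0,0,0,0,0,0,1, 0,0,0,0,0,0,1]'
python3 - <<'E'
from h import *
go((558.6,241.9,341.5,np.pi+.0742))
E
```

```text
t 23.0 tcp [ 545.8 -242.   341.3] rot [ 3.139e+00 -3.000e-03 -2.994e+00] w 16.2 F [ 0.  -0.2 -4.2]
[558.6  241.9  341.5    3.22] shift [-1.6220e-01  1.6054e+00 -6.0000e-04] turn z 0.0465 rows>= 12
tcp_pos: [540.9, -24.7, 342.3]
tcp_pos: [536.6, 215.7, 342.2]
time_s: 24.85
tcp_pos: [535.7, 255.2, 342.9]
ee_rot: [-3.141, -0.001, -3.069]
contact_force: [0.1, 0.0, -4.8]
width: 16.1
grip_force: 98.5
t 24.9 tcp [535.7 255.2 342.9] rot [-3.141e+00 -1.000e-03 -3.069e+00] w 16.1 F [ 0.1  0.  -4.8]
[558.6  241.9  341.5    3.22] shift [-0.0727 -0.0498  0.0047] turn z -0.001 rows>= 1
```

```bash
python3 -m crank '[-0.036,-0.025,0.02,0,0,0,1, -0.0367,-0.0248,0.04,0,0,0,1, 0,0,0.04,0,0,0,1, 0,0,0,0,0,0,1,0,0,0,0,0,0,1,0,0,0,0,0,0,1]'
cat > rel.py <<'E'
from h import *
for n in ('scene','side'):
    c=r.camera(n);P=cloud(c);s=r.read_state();z0=s['tcp_pos'][2]-225.5
    save(c,f'{n}_{s["time_s"]:.0f}.png')
    out=[]
    for z in (60,z0+50):
        m=(c['depth']>0)&(abs(P[...,0]-558)<150)&(abs(P[...,1]-242)<130)&(abs(P[...,2]-z)<4)
        q=cv2.minAreaRect(P[m][:,:2].astype(np.float32));X=P[m][:,:2];
        # fixed-yaw edges
        a=np.radians(4.3);u=X@[np.cos(a),np.sin(a)];v=X@[-np.sin(a),np.cos(a)]
        print(n,round(z),m.sum(),np.round(q[0],1),np.round(q[1],1),round(q[2],1),'u',np.round(np.percentile(u,[.3,99.7]),1),'v',np.round(np.percentile(v,[.3,99.7]),1))
go((558.6,241.9,285,np.pi+.0742))
E
python3 rel.py
```

```text
time_s: 25.35
tcp_pos: [558.9, 242.3, 313.1]
ee_rot: [-3.141, -0.001, -3.069]
contact_force: [0.1, -0.4, -4.3]
width: 16.5
grip_force: 98.4
scene 60 436 [594.6 297.5] [142.8 287.2] 57.3 u [460.8 692.8] v [112.5 290.5]
scene 138 730 [557.4 242.4] [235.  180.8] 4.0 u [456.8 691.2] v [109.6 290.2]
side 60 514 [516.  292.5] [286.7 142.9] 39.5 u [457.6 689.6] v [112.9 290.2]
side 138 998 [556.9 242.2] [234.9 181.7] 4.4 u [456.3 690.9] v [109.2 290.2]
t 25.4 tcp [558.8 242.8 313.9] rot [ 3.142e+00  1.000e-03 -3.068e+00] w 16.6 F [-0.6  1.  -4.5]
[558.6  241.9  285.     3.22] shift [ 0.001  -0.003   0.0962] turn z -0.0003 rows>= 1
```

```bash
python3 -m crank '[-0.005,-0.001,0.03,0,0,0,1, 0,0,0.04,0,0,0,1, 0,0,0.02,0,0,0,1, 0,0,0,0,0,0,1,0,0,0,0,0,0,1]' | grep -E 'pos|cont'
python3 -m crank '[0,0,0.007,0,0,0,1, 0,0,0.007,0,0,0,1, 0,0,0,0,0,0,1]' | grep -E 'pos|cont'
python3 -m crank '[0,0,0.007,0,0,0,1, 0,0,0.007,0,0,0,1, 0,0,0,0,0,0,1]' | grep -E 'pos|cont'
python3 rel.py
```

```text
tcp_pos: [559.7, 242.9, 285.9]
contact_force: [0.6, -0.0, -4.2]
tcp_pos: [560.1, 242.8, 282.2]
contact_force: [0.3, -0.3, -4.4]
tcp_pos: [559.9, 242.7, 277.5]
contact_force: [-0.9, -0.3, -3.8]
scene 60 755 [560.7 245.4] [231.4 177.5] 3.4 u [463.5 692.8] v [113.8 290.2]
scene 102 730 [558.5 242.8] [235.1 180.8] 4.2 u [457.8 692.5] v [110.4 290.4]
side 60 301 [555.9 245.5] [230.4 174.2] 4.5 u [457.6 686.8] v [126.8 289.9]
side 102 943 [557.6 242.2] [234.3 182.2] 4.2 u [457.1 691.2] v [109.6 290.4]
t 26.5 tcp [560.  242.8 277.8] rot [-3.141 -0.    -3.068] w 16.0 F [ 0.1 -0.4 -3.9]
[558.6  241.9  285.     3.22] shift [ 0.0047 -0.0025 -0.0241] turn z -0.0001 rows>= 1
```

```bash
python3 -m crank '[0,0,0.007,0,0,0,1, 0,0,0,0,0,0,1]' | grep -E 'pos|cont'
python3 -m crank '[0,0,0.007,0,0,0,1, 0,0,0,0,0,0,1]' | grep -E 'pos|cont'
python3 -m crank '[0,0,0.005,0,0,0,1, 0,0,0,0,0,0,1]' | grep -E 'pos|cont'
python3 rel.py | grep -v ' 60 '
```

```text
tcp_pos: [560.0, 242.8, 275.5]
contact_force: [-0.1, -0.3, -4.0]
tcp_pos: [560.1, 242.8, 273.8]
contact_force: [0.6, -0.5, -3.8]
tcp_pos: [560.1, 242.8, 273.7]
contact_force: [-3.3, -1.1, 4.1]
scene 98 764 [559.  242.9] [234.6 180.4] 4.3 u [458.7 692.9] v [110.3 290.4]
side 98 942 [558.3 242.5] [234.9 181.6] 4.6 u [457.7 692. ] v [109.6 290.5]
t 27.1 tcp [560.1 242.8 273.6] rot [ 3.141e+00  1.000e-03 -3.068e+00] w 16.3 F [-2.6 -0.9  4.9]
[558.6  241.9  285.     3.22] shift [ 0.0051 -0.0028 -0.0379] turn z -0.0001 rows>= 1
```

```bash
python3 -m crank '[0,0,0,0,0,0,0.3,0,0,0,0,0,0,0.3,0,0,0,0,0,0,0.3,0,0,0,0,0,0,0.3,0,0,-0.1,0,0,0,0.3,0,0,-0.12,0,0,0,0.3,0,0,-0.12,0,0,0,0,0,0,0,0,0,0,0]'
python3 - <<'E'
from h import *
for n in ('scene','side'):
    c=r.camera(n);P=cloud(c);save(c,f'{n}_seat.png')
    m=(c['depth']>0)&(abs(P[...,0]-558)<130)&(abs(P[...,1]-242)<110)&(abs(P[...,2]-98)<6)
    X=P[m];q=cv2.minAreaRect(X[:,:2].astype(np.float32));A=np.c_[X[:,:2]-X[:,:2].mean(0),np.ones(len(X))]
    print(n,m.sum(),q,np.round(np.lstsq(A,X[:,2],rcond=None)[0] if 0 else np.linalg.lstsq(A,X[:,2],rcond=None)[0],4))
    for o in r.outline_of('jar1',c)[:6]:
        k=o['region']&(c['depth']>0)&(P[...,2]>69)&(P[...,2]<77)
        if k.sum()>30: (x,y),rr=cv2.minEnclosingCircle(P[k][:,:2].astype(np.float32)); print(' jar',round(o['p'],2),o['box'],round(x,1),round(y,1),round(rr,1),np.median(c['pixels'][k],0))
go((562,412,400,np.pi))
E
```

```text
time_s: 27.73
tcp_pos: [561.6, 243.3, 382.1]
ee_rot: [3.139, 0.012, -3.068]
contact_force: [0.6, 0.6, 1.2]
width: 81.4
grip_force: 0.0
scene 1004 ((558.928955078125, 242.64181518554688), (235.29248046875, 181.5828094482422), 4.197275638580322) [2.50000e-03 1.50000e-03 9.62275e+01]
 jar 0.87 [347.9, 354.9, 382.6, 395.2] 562.7 412.4 31.9 [196. 144.  74.]
 jar 0.66 [258.4, 74.1, 280.9, 101.8] 338.1 -371.2 33.0 [ 39.  82. 169.]
 jar 0.63 [219.7, 79.0, 244.4, 113.0] 443.7 -411.7 32.0 [195. 144.  73.]
 jar 0.55 [181.2, 91.1, 204.9, 122.3] 552.5 -425.0 32.8 [195. 144.  73.]
side 1129 ((558.5252075195312, 242.23487854003906), (235.09487915039062, 181.95843505859375), 4.274354457855225) [-1.60000e-03  7.00000e-04  9.69038e+01]
 jar 0.91 [172.1, 358.7, 209.3, 403.1] 560.5 412.2 31.8 [222. 180.  87.]
 jar 0.84 [308.0, 113.4, 332.0, 144.1] 550.0 -426.6 32.3 [220. 178.  86.]
 jar 0.75 [370.4, 138.4, 397.7, 172.4] 336.7 -371.6 32.6 [ 50. 114. 196.]
 jar 0.71 [343.1, 124.0, 366.3, 152.8] 440.0 -414.0 33.2 [219. 178.  86.]
t 27.9 tcp [559.8 242.7 373.3] rot [-3.141e+00 -1.000e-03 -3.068e+00] w 85.3 F [-0.6 -0.5 -0.7]
[562.   412.   400.     3.14] shift [-0.0073  0.5642 -0.0888] turn z 0.0471 rows>= 5
```

View pics/side_seat.png

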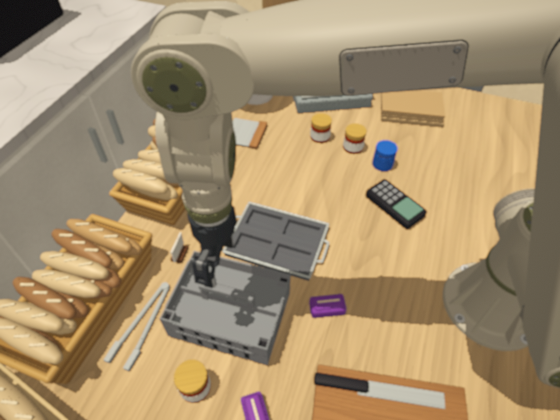

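The side view shows the handle tray seated on the deep tray at (227,307). The right-hand jars are at (320,127) and (355,138), the left one at (192,380), and the blue one at (385,155). Rim height is about 97 mm and level, so the lugs are home.

Next I turn for the jars.

```bash
python3 -m crank '[0,0,0,0,0,0.0769,0,0,0,0,0,0,0.0769,0,0,0,0,0,0,0.0769,0,0,0,0,0,0,0.0769,0,0,0,0,0,0,0.0769,0,0,0,0,0,0,0.0769,0,0,0,0,0,0,0.0769,0,0,0,0,0,0,0.0769,0]' | grep pos
python3 -m crank '[0,0,0,0,0,0.0769,0,0,0,0,0,0,0.0769,0,0,0,0,0,0,0.0769,0,0,0,0,0,0,0.0769,0,0,0,0,0,0,0.0769,0,0,0,0,0,0,0,0]' | grep -E 'pos|rot'
python3 - <<'E'
from h import *
go((561.6,412.3,300,np.pi/2+.075),(561.6,412.3,193,np.pi/2+.075))
E
```

```text
tcp_pos: [559.6, 242.7, 371.9]
tcp_pos: [559.6, 242.7, 372.1]
ee_rot: [-3.138, 0.001, 1.642]
t 29.1 tcp [559.6 242.7 372.1] rot [-3.138e+00  1.000e-03  1.642e+00] w 85.6 F [-0.4  0.8 -0.1]
[561.6  412.3  300.     1.65] shift [0.5634 0.049  0.2403] turn z -0.0023 rows>= 5
[561.6  412.3  193.     1.65] shift [0.     0.     0.3567] turn z -0.0 rows>= 3
```

```bash
cat >> h.py <<'E'
def jars(*names):
    for n in names:
        c=r.camera(n);P=cloud(c)
        for o in r.outline_of('jar1',c)[:7]:
            k=o['region']&(c['depth']>0)&(P[...,2]>69)&(P[...,2]<77)
            if k.sum()>30: (x,y),rr=cv2.minEnclosingCircle(P[k][:,:2].astype(np.float32)); print(n,'jar',round(x,1),round(y,1),round(rr,1),np.median(c['pixels'][k],0))
E
python3 -m crank '[0.1127,0.0098,0.048,0,0,0,0,0.1127,0.0098,0.048,0,0,0,0,0.1127,0.0098,0.048,0,0,0,0,0.1127,0.0098,0.048,0,0,0,0,0.1127,0.0098,0.048,0,0,0,0,0,0,0,0,0,0,0]' | grep pos
python3 - <<'E'
from h import *
jars('scene','side')
go((561.6,412.3,193,np.pi/2+.075))
E
```

```text
tcp_pos: [560.0, 417.1, 296.0]
scene jar 553.4 -424.7 32.8 [179. 131.  67.]
scene jar 561.8 419.4 29.2 [179. 132.  67.]
scene jar 339.6 -372.4 33.7 [ 35.  74. 154.]
scene jar 441.6 -415.5 33.2 [179. 131.  67.]
side jar 561.2 411.5 32.1 [207. 166.  78.]
t 29.8 tcp [562.  411.9 301.6] rot [-3.140e+00  1.000e-03  1.647e+00] w 85.6 F [-0.4  0.   0. ]
[561.6  412.3  193.     1.65] shift [ 0.0015 -0.0012  0.3619] turn z 0.0006 rows>= 3
```

```bash
python3 -m crank '[0,0,0.12,0,0,0,0,0,0,0.12,0,0,0,0,0,0,0.08,0,0,0,0,0,0,0.042,0,0,0,0,0,0,0,0,0,0,0]' | grep -E 'pos|cont'
python3 -m crank '[0,0,0,0,0,0,0.5,0,0,0,0,0,0,0.5,0,0,0,0,0,0,0.5,0,0,0,0,0,0,0.5,0,0,0,0,0,0,0.5,0,0,0,0,0,0,0.5]' 50 | grep -vE rot
python3 -m crank '[0,0,-0.04,0,0,0,0.5,0,0,-0.11,0,0,0,0.5,0,0,-0.13,0,0,0,0.5,0,0,-0.13,0,0,0,0.5,0,0,-0.13,0,0,0,0.5,0,0,0,0,0,0,0.5,0,0,0,0,0,0,0.5]' | grep -vE rot
python3 - <<'E'
from h import *
c,a=tray('scene',98);c,a=tray('side',98)
x,y=slot(c,a,52,47);go((x,y,355,np.pi/2+a),(x,y,258,np.pi/2+a))
E
```

```text
tcp_pos: [561.4, 410.4, 190.8]
contact_force: [0.0, -0.5, 0.3]
time_s: 30.72
tcp_pos: [563.1, 412.8, 196.5]
contact_force: [0.8, -2.0, 6.7]
width: 63.0
grip_force: 55.6
time_s: 31.3
tcp_pos: [562.7, 413.0, 360.4]
contact_force: [0.2, -0.1, -2.9]
width: 63.1
grip_force: 55.7
scene tray [559.1 242.9] [234.9 181. ] yaw deg 4.2 782
side tray [558.6 241.8] [235.6 181.8] yaw deg 3.8 801
t 31.4 tcp [561.8 412.4 355.2] rot [-3.141  0.     1.645] w 63.4 F [-0.1 -0.4 -2.7]
[607.38 292.11 355.     1.64] shift [-0.41    0.1251  0.0007] turn z 0.0053 rows>= 4
[607.38 292.11 258.     1.64] shift [0.     0.     0.3233] turn z -0.0 rows>= 3
```

```bash
python3 -m crank '[-0.1018,0.0313,0,0,0,0,0.5,-0.1018,0.0313,0,0,0,0,0.5,-0.1018,0.0313,0,0,0,0,0.5,-0.1017,0.0313,0,0,0,0,0.5,0,0,0,0,0,0,0.5,0,0,0,0,0,0,0.5,0,0,0,0,0,0,0.5]' | grep -E 'pos'
python3 -m crank '[0,0,0.1,0,0,0,0.5,0,0,0.1,0,0,0,0.5,0,0,0.08,0,0,0,0.5,0,0,0.025,0,0,0,0.5,0,0,0,0,0,0,0.5,0,0,0,0,0,0,0.5]' | grep -E 'pos|cont'
python3 -m crank '[0,0,0.01,0,0,0,0.5,0,0,0,0,0,0,0.5]' | grep -E 'pos|cont'
python3 -m crank '[0,0,0.005,0,0,0,0.5,0,0,0,0,0,0,0.5]' | grep -E 'pos|cont'
```

```text
tcp_pos: [608.3, 293.2, 353.6]
tcp_pos: [608.0, 294.6, 263.7]
contact_force: [-0.2, 0.6, -1.5]
tcp_pos: [608.6, 294.0, 261.2]
contact_force: [-0.2, -0.7, -2.3]
tcp_pos: [608.9, 293.7, 260.2]
contact_force: [0.6, 0.4, -0.6]
```

```bash
python3 -m crank '[0,0,0.005,0,0,0,0.5,0,0,0,0,0,0,0.5]' | grep -E 'pos|cont'
python3 -m crank '[0,0,0.004,0,0,0,0.5,0,0,0,0,0,0,0.5]' | grep -E 'pos|cont'
python3 -c "
from h import *
c=r.camera('side');save(c,'s5.png');u=c['pixels'][200:370,140:330];cv2.imwrite('pics/s5c.png',cv2.resize(u,None,fx=3,fy=3)[:,:,::-1])"
```

```text
tcp_pos: [608.8, 293.7, 260.0]
contact_force: [-2.2, 0.8, 6.1]
tcp_pos: [608.7, 293.7, 259.9]
contact_force: [-4.7, 0.4, 12.1]
```

View pics/s5c.png

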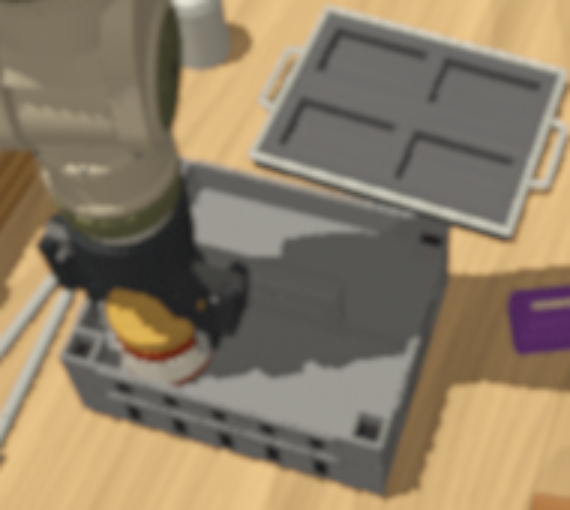

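The crop shows the jar standing in the tray at (160,335), clear of the bar. I'll release it and go to the right-hand jars.

```bash
python3 -m crank '[0,0,0,0,0,0,0.12,0,0,0,0,0,0,0.12,0,0,0,0,0,0,0.12,0,0,-0.06,0,0,0,0.12,0,0,-0.12,0,0,0,0.12,0,0,-0.12,0,0,0,0,0,0,0,0,0,0,0]' | grep -E 'pos|rot|cont|wid'
python3 - <<'E'
from h import *
jars('scene')
go((552,-425.8,340,np.pi/2+.075),(552,-425.8,194,np.pi/2+.075))
E
```

```text
tcp_pos: [610.3, 294.0, 354.8]
ee_rot: [3.13, -0.003, 1.645]
contact_force: [1.1, 0.1, 0.7]
width: 85.2
scene jar 341.0 -372.4 32.9 [ 37.  78. 163.]
scene jar 551.9 -425.5 34.2 [188. 138.  70.]
scene jar 619.6 301.5 29.6 [102.  76.  66.]
scene jar 441.4 -415.3 33.2 [188. 139.  70.]
t 33.9 tcp [609.4 293.6 349. ] rot [ 3.137e+00 -1.000e-03  1.645e+00] w 85.1 F [ 0.7  0.3 -0.8]
[ 552.   -425.8   340.      1.65] shift [-2.377  -0.3704  0.0302] turn z -0.0005 rows>= 18
[ 552.   -425.8   194.      1.65] shift [0.     0.     0.4867] turn z -0.0 rows>= 4
```

```bash
python3 -m crank '[-0.1321,-0.0206,0,0,0,0,0,-0.1321,-0.0206,0,0,0,0,0,-0.1321,-0.0206,0,0,0,0,0,-0.1321,-0.0206,0,0,0,0,0,-0.1321,-0.0206,0,0,0,0,0,-0.1321,-0.0206,0,0,0,0,0,-0.1321,-0.0206,0,0,0,0,0,-0.1321,-0.0206,0,0,0,0,0]' | grep pos
python3 -m crank '[-0.1321,-0.0206,0,0,0,0,0,-0.1321,-0.0206,0,0,0,0,0,-0.1321,-0.0206,0,0,0,0,0,-0.1321,-0.0206,0,0,0,0,0,-0.1321,-0.0206,0,0,0,0,0,-0.1321,-0.0206,0,0,0,0,0,-0.1321,-0.0206,0,0,0,0,0,-0.1321,-0.0206,0,0,0,0,0]' | grep pos
python3 -m crank '[-0.1321,-0.0206,0,0,0,0,0,-0.1321,-0.0206,0,0,0,0,0,0,0,0.03,0,0,0,0,0,0,0,0,0,0,0,0,0,0,0,0,0,0]' | grep pos
python3 - <<'E'
from h import *
jars('scene','side')
go((552,-425.8,340,np.pi/2+.075),(552,-425.8,194,np.pi/2+.075))
E
```

```text
tcp_pos: [581.9, -28.1, 345.1]
tcp_pos: [556.3, -348.0, 344.9]
tcp_pos: [550.1, -425.9, 335.3]
scene jar 443.5 -414.7 32.7 [190. 140.  71.]
scene jar 619.3 301.2 29.7 [103.  76.  67.]
scene jar 339.4 -371.0 32.4 [20. 41. 84.]
scene jar 551.9 -424.3 31.5 [188.5 138.   70. ]
side jar 438.9 -415.9 33.4 [213. 172.  82.]
side jar 551.6 -426.6 32.8 [202. 162.  80.]
side jar 335.3 -371.7 31.5 [ 27.  60. 112.]
t 35.8 tcp [ 551.3 -424.6  338.4] rot [ 3.142 -0.     1.647] w 85.2 F [-0.3  0.1 -0. ]
[ 552.   -425.8   340.      1.65] shift [-0.0042  0.002  -0.0055] turn z 0.0009 rows>= 1
[ 552.   -425.8   194.      1.65] shift [0.     0.     0.4867] turn z -0.0 rows>= 4
```

```bash
python3 -m crank '[-0.004,0.002,0.13,0,0,0,0,0,0,0.13,0,0,0,0,0,0,0.13,0,0,0,0,0,0,0.06,0,0,0,0,0,0,0.031,0,0,0,0,0,0,0,0,0,0,0]' | grep -E 'pos|cont'
python3 -m crank '[0,0,0,0,0,0,0.5,0,0,0,0,0,0,0.5,0,0,0,0,0,0,0.5,0,0,0,0,0,0,0.5,0,0,0,0,0,0,0.5,0,0,0,0,0,0,0.5]' 50 | grep -vE rot
python3 -m crank '[0,0,-0.04,0,0,0,0.5,0,0,-0.11,0,0,0,0.5,0,0,-0.13,0,0,0,0.5,0,0,-0.13,0,0,0,0.5,0,0,-0.13,0,0,0,0.5,0,0,0,0,0,0,0.5,0,0,0,0,0,0,0.5]' | grep -vE rot
python3 - <<'E'
from h import *
c,a=tray('scene',98);c2,a2=tray('side',98);c=(c+c2)/2;a=(a+a2)/2
x,y=slot(c,a,52,-47);go((x,y,355,np.pi/2+a),(x,y,264,np.pi/2+a))
E
```

```text
tcp_pos: [551.2, -425.7, 191.5]
contact_force: [-0.7, 0.3, 0.4]
time_s: 36.83
tcp_pos: [552.4, -428.0, 196.7]
contact_force: [1.1, 0.6, 7.1]
width: 63.3
grip_force: 55.6
time_s: 37.42
tcp_pos: [552.0, -427.8, 360.6]
contact_force: [0.9, -0.2, -2.2]
width: 63.1
grip_force: 55.6
scene tray [558.8 242.8] [235.  181.3] yaw deg 4.0 989
side tray [558.2 242.5] [234.7 182. ] yaw deg 4.3 1132
t 37.5 tcp [ 551.2 -427.1  355.4] rot [-3.141 -0.     1.645] w 63.0 F [ 0.4  0.4 -2.1]
[613.78 199.58 355.     1.64] shift [2.0683e+00 3.5980e-01 1.3000e-03] turn z 0.0011 rows>= 16
[613.78 199.58 264.     1.64] shift [0.     0.     0.3033] turn z -0.0 rows>= 3
```

```bash
python3 -m crank '[0.068,0.0127,0,0,0,0,0.5,0.125,0.0217,0,0,0,0,0.5,0.125,0.0217,0,0,0,0,0.5,0.125,0.0217,0,0,0,0,0.5,0.125,0.0217,0,0,0,0,0.5,0.125,0.0217,0,0,0,0,0.5,0.125,0.0217,0,0,0,0,0.5,0.125,0.0217,0,0,0,0,0.5]' | grep pos
python3 -m crank '[0.125,0.0217,0,0,0,0,0.5,0.125,0.0217,0,0,0,0,0.5,0.125,0.0217,0,0,0,0,0.5,0.125,0.0217,0,0,0,0,0.5,0.125,0.0217,0,0,0,0,0.5,0.125,0.0217,0,0,0,0,0.5,0.125,0.0217,0,0,0,0,0.5,0.125,0.0217,0,0,0,0,0.5]' | grep pos
python3 -m crank '[0.125,0.0217,0,0,0,0,0.5,0,0,0,0,0,0,0.5,0,0,0,0,0,0,0.5,0,0,0,0,0,0,0.5,0,0,0,0,0,0,0.5]' | grep pos
python3 - <<'E'
from h import *
go((613.8,199.6,264,np.pi/2+.0735))
E
```

```text
tcp_pos: [578.7, -139.5, 353.2]
tcp_pos: [608.3, 163.3, 353.1]
tcp_pos: [612.7, 198.3, 354.3]
t 39.3 tcp [612.7 198.3 354.3] rot [-3.139e+00  1.000e-03  1.644e+00] w 62.9 F [ 0.9  0.9 -1.2]
[613.8  199.6  264.     1.64] shift [0.0039 0.004  0.301 ] turn z -0.0001 rows>= 3
```

```bash
python3 -m crank '[0.003,0.003,0.1,0,0,0,0.5,0,0,0.1,0,0,0,0.5,0,0,0.08,0,0,0,0.5,0,0,0.02,0,0,0,0.5,0,0,0,0,0,0,0.5,0,0,0,0,0,0,0.5]' | grep -E 'pos|cont'
python3 -m crank '[0,0,0.01,0,0,0,0.5,0,0,0,0,0,0,0.5]' | grep -E 'pos|cont'
python3 -m crank '[0,0,0.005,0,0,0,0.5,0,0,0,0,0,0,0.5]' | grep -E 'pos|cont'
```

```text
tcp_pos: [614.2, 199.3, 266.3]
contact_force: [-0.3, 0.4, -0.8]
tcp_pos: [614.6, 200.2, 264.2]
contact_force: [-0.1, 1.1, -2.2]
tcp_pos: [614.1, 200.4, 261.9]
contact_force: [-0.5, 0.5, -2.6]
```

```bash
python3 -m crank '[0,0,0.005,0,0,0,0.5,0,0,0,0,0,0,0.5]' | grep -E 'pos|cont'
python3 -m crank '[0,0,0.004,0,0,0,0.5,0,0,0,0,0,0,0.5]' | grep -E 'pos|cont'
```

```text
tcp_pos: [614.1, 200.5, 260.4]
contact_force: [-0.4, 0.6, 0.6]
tcp_pos: [614.0, 200.5, 260.2]
contact_force: [-3.0, -0.3, 7.2]
```

```bash
python3 -m crank '[0,0,0,0,0,0,0.12,0,0,0,0,0,0,0.12,0,0,0,0,0,0,0.12,0,0,-0.06,0,0,0,0.12,0,0,-0.12,0,0,0,0.12,0,0,-0.12,0,0,0,0,0,0,0,0,0,0,0,0,0,0,0,0,0,0]' | grep -E 'pos|cont|wid'
python3 - <<'E'
from h import *
jars('scene')
go((441,-415,340,np.pi/2+.0735))
E
```

```text
tcp_pos: [614.8, 200.6, 351.3]
contact_force: [-0.4, 0.2, -0.1]
width: 85.4
scene jar 441.5 -414.5 32.3 [192. 141.  72.]
t 41.2 tcp [613.6 200.3 347.8] rot [-3.141  0.     1.645] w 85.7 F [ 0.3  0.4 -0.2]
[ 441.   -415.    340.      1.64] shift [-2.0034 -0.7245  0.0259] turn z 0.0006 rows>= 16
```

```bash
python3 -m crank '[-0.1178,-0.0426,0,0,0,0,0,-0.1178,-0.0426,0,0,0,0,0,-0.1178,-0.0426,0,0,0,0,0,-0.1178,-0.0426,0,0,0,0,0,-0.1178,-0.0426,0,0,0,0,0,-0.1178,-0.0426,0,0,0,0,0,-0.1178,-0.0426,0,0,0,0,0,-0.1178,-0.0426,0,0,0,0,0]' | grep pos
python3 -m crank '[-0.1178,-0.0426,0,0,0,0,0,-0.1178,-0.0426,0,0,0,0,0,-0.1178,-0.0426,0,0,0,0,0,-0.1178,-0.0426,0,0,0,0,0,-0.1178,-0.0426,0,0,0,0,0,-0.1178,-0.0426,0,0,0,0,0,-0.1178,-0.0426,0,0,0,0,0,-0.1178,-0.0426,0,0,0,0,0]' | grep pos
python3 -m crank '[-0.1178,-0.0426,0,0,0,0,0,0,0,0.026,0,0,0,0,0,0,0,0,0,0,0,0,0,0,0,0,0,0,0,0,0,0,0,0,0]' | grep pos
python3 - <<'E'
from h import *
c=r.camera('scene');save(c,'s6.png')
jars('scene','side')
go((441,-415,194,np.pi/2+.0735))
E
```

```text
tcp_pos: [531.5, -90.5, 346.5]
tcp_pos: [450.7, -380.0, 346.4]
tcp_pos: [441.9, -413.7, 339.7]
scene jar 605.1 192.4 46.2 [100.  74.  63.]
scene jar 339.9 -371.2 32.7 [ 37.  78. 163.]
scene jar 441.8 -413.0 31.6 [187.  137.   69.5]
side jar 334.1 -372.7 34.5 [ 48. 108. 190.]
side jar 557.4 244.0 143.1 [93. 90. 86.]
side jar 439.7 -416.4 33.6 [203.5 162.5  80. ]
t 43.2 tcp [ 442.4 -414.   341.1] rot [3.141e+00 1.000e-03 1.647e+00] w 85.8 F [-0.1  0.4 -0.1]
[ 441.   -415.    194.      1.64] shift [-0.003  -0.0049  0.4904] turn z 0.0016 rows>= 4
```

View pics/s6.png

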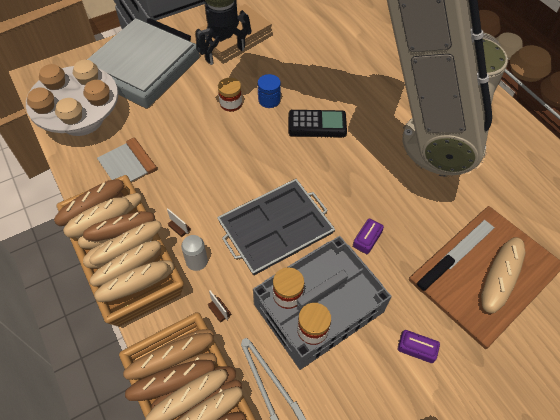

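The scene shows two jars upright in the upper tray at (289,285) and (315,322). The last jam jar is at (231,92) under the gripper, and the blue jar is at (269,90).

```bash
python3 -m crank '[-0.003,-0.004,0.13,0,0,0,0,0,0,0.13,0,0,0,0,0,0,0.13,0,0,0,0,0,0,0.07,0,0,0,0,0,0,0.03,0,0,0,0,0,0,0,0,0,0,0]' | grep -E 'pos|cont'
python3 -m crank '[0,0,0,0,0,0,0.5,0,0,0,0,0,0,0.5,0,0,0,0,0,0,0.5,0,0,0,0,0,0,0.5,0,0,0,0,0,0,0.5,0,0,0,0,0,0,0.5]' 50 | grep -vE rot
python3 -m crank '[0,0,-0.04,0,0,0,0.5,0,0,-0.11,0,0,0,0.5,0,0,-0.13,0,0,0,0.5,0,0,-0.13,0,0,0,0.5,0,0,-0.13,0,0,0,0.5,0,0,0,0,0,0,0.5,0,0,0,0,0,0,0.5]' | grep -vE rot
python3 - <<'E'
from h import *
c,a=tray('scene',98);c2,a2=tray('side',98);c=(c+c2)/2;a=(a+a2)/2
x,y=slot(c,a,-52,-47);go((x,y,355,np.pi/2+a),(x,y,264,np.pi/2+a))
E
```

```text
tcp_pos: [440.3, -414.7, 191.5]
contact_force: [0.5, 0.5, -0.7]
time_s: 44.2
tcp_pos: [441.5, -416.8, 196.3]
contact_force: [-0.2, 0.2, 6.4]
width: 63.1
grip_force: 55.6
time_s: 44.78
tcp_pos: [441.4, -416.6, 359.6]
contact_force: [0.4, 0.7, -2.8]
width: 63.2
grip_force: 55.8
scene tray [558.9 243. ] [235.5 181.9] yaw deg 4.2 983
side tray [558.2 242.7] [234.2 181.9] yaw deg 4.4 1055
t 44.9 tcp [ 440.5 -415.6  355.2] rot [-3.141 -0.     1.645] w 62.9 F [-0.9 -0.6 -2.8]
[510.19 192.09 355.     1.65] shift [2.0025e+00 3.8270e-01 6.0000e-04] turn z -0.0001 rows>= 15
[510.19 192.09 264.     1.65] shift [0.     0.     0.3033] turn z -0.0 rows>= 3
```

```bash
python3 -m crank '[0.1178,0.0225,0,0,0,0,0.5,0.1178,0.0225,0,0,0,0,0.5,0.1178,0.0225,0,0,0,0,0.5,0.1178,0.0225,0,0,0,0,0.5,0.1178,0.0225,0,0,0,0,0.5,0.1178,0.0225,0,0,0,0,0.5,0.1178,0.0225,0,0,0,0,0.5,0.1178,0.0225,0,0,0,0,0.5]' | grep pos
python3 -m crank '[0.1178,0.0225,0,0,0,0,0.5,0.1178,0.0225,0,0,0,0,0.5,0.1178,0.0225,0,0,0,0,0.5,0.1178,0.0225,0,0,0,0,0.5,0.1178,0.0225,0,0,0,0,0.5,0.1178,0.0225,0,0,0,0,0.5,0.1178,0.0225,0,0,0,0,0.5,0.1178,0.0225,0,0,0,0,0.5]' | grep pos
python3 -m crank '[0.1178,0.0225,0,0,0,0,0.5,0,0,0,0,0,0,0.5,0,0,0,0,0,0,0.5,0,0,0,0,0,0,0.5,0,0,0,0,0,0,0.5]' | grep pos
python3 - <<'E'
from h import *
tray('side',98);go((510.2,192.1,264,np.pi/2+.0735))
E
```

```text
tcp_pos: [472.6, -127.9, 353.5]
tcp_pos: [505.4, 157.8, 353.4]
tcp_pos: [510.0, 190.8, 354.4]
side tray [558.2 242.7] [234.8 181.5] yaw deg 4.6 990
t 46.7 tcp [510.2 190.5 354.8] rot [-3.140e+00  1.000e-03  1.644e+00] w 63.2 F [ 0.4  0.7 -1.9]
[510.2  192.1  264.     1.64] shift [5.200e-03 3.000e-04 3.028e-01] turn z -0.0005 rows>= 3
```

```bash
python3 -m crank '[0.004,0,0.1,0,0,0,0.5,0,0,0.1,0,0,0,0.5,0,0,0.08,0,0,0,0.5,0,0,0.025,0,0,0,0.5,0,0,0,0,0,0,0.5,0,0,0,0,0,0,0.5]' | grep -E 'pos|cont'
python3 -m crank '[0,0,0.008,0,0,0,0.5,0,0,0,0,0,0,0.5]' | grep -E 'pos|cont'
python3 -m crank '[0,0,0.004,0,0,0,0.5,0,0,0,0,0,0,0.5]' | grep -E 'pos|cont'
python3 -m crank '[0,0,0.004,0,0,0,0.5,0,0,0,0,0,0,0.5]' | grep -E 'pos|cont'
```

```text
tcp_pos: [510.7, 192.2, 264.8]
contact_force: [0.2, 0.8, -1.8]
tcp_pos: [511.2, 192.8, 263.1]
contact_force: [0.7, 0.3, -3.2]
tcp_pos: [510.6, 193.0, 261.3]
contact_force: [-1.2, 0.0, -2.3]
tcp_pos: [510.6, 193.1, 259.9]
contact_force: [0.0, 0.1, 0.9]
```

Contact. I'll release, retreat clear to the right, and look once more.

```bash
python3 -m crank '[0,0,0.003,0,0,0,0.5,0,0,0,0,0,0,0.5]' | grep -E 'pos|cont'
python3 -m crank '[0,0,0,0,0,0,0.12,0,0,0,0,0,0,0.12,0,0,0,0,0,0,0.12,0,0,-0.06,0,0,0,0.12,0,0,-0.12,0,0,0,0.12,0,0,-0.12,0,0,0,0,0,0,-0.1,0,0,0,0,0,0,0,0,0,0,0]' | grep -E 'pos|cont|wid'
python3 -m crank '[-0.12,0,0,0,0,0,0,-0.12,0,0,0,0,0,0,-0.12,0,0,0,0,0,0,-0.12,0,0,0,0,0,0,-0.12,0,0,0,0,0,0,-0.12,0,0,0,0,0,0,-0.12,0,0,0,0,0,0,-0.12,0,0,0,0,0,0]' | grep pos
python3 -m crank '[-0.12,0,0,0,0,0,0,-0.12,0,0,0,0,0,0,-0.12,0,0,0,0,0,0,-0.12,0,0,0,0,0,0,0,0,0,0,0,0,0,0,0,0,0,0,0,0]' | grep pos
python3 - <<'E'
from h import *
tray('scene',98)
c=r.camera('side');P=cloud(c)
for n in('scene','side'):
    c=r.camera(n);save(c,n+'_end.png');P=cloud(c)
    for o in r.outline_of('jar1',c):
        m=o['region']&(c['depth']>0);z=P[m][:,2];t=P[m][z>z.max()-5];print(n,round(o['p'],2),np.round(o['box']),np.round(np.median(t,0)),round(np.percentile(z,98)))
a=cv2.imread('pics/scene_end.png')[0:420,150:450];b=cv2.imread('pics/side_end.png')[90:420,120:420]
cv2.imwrite('pics/end.png',np.hstack([cv2.resize(a,(400,560)),cv2.resize(b,(400,560))]))
E
```

```text
tcp_pos: [510.6, 193.1, 259.8]
contact_force: [-2.0, 0.0, 6.0]
tcp_pos: [511.9, 193.3, 385.0]
contact_force: [1.5, 0.3, 0.2]
width: 85.7
tcp_pos: [531.5, -96.0, 377.9]
tcp_pos: [542.3, -239.9, 377.3]
scene tray [558.7 243.4] [234.9 181.4] yaw deg 4.4 950
scene 0.79 [275. 267. 301. 307.] [617. 202. 136.] 138
scene 0.78 [298. 305. 333. 345.] [612. 294. 136.] 138
scene 0.72 [312. 242. 346. 282.] [515. 197. 137.] 138
scene 0.68 [256.  73. 278. 105.] [ 339. -371.   73.] 75
side 0.9 [371. 140. 398. 171.] [ 333. -372.   73.] 75
side 0.79 [191. 252. 225. 284.] [615. 203. 136.] 138
side 0.56 [239. 263. 270. 304.] [512. 194. 136.] 138
side 0.55 [172. 285. 211. 327.] [609. 294. 136.] 138
```

View pics/end.png

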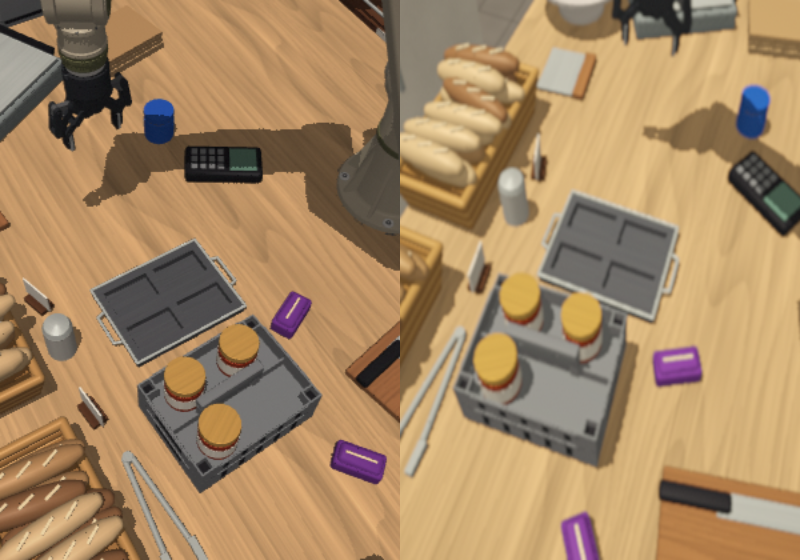

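The final view shows all three jars upright in the upper tray at (185,382), (238,345) and (220,425) in the left half. Their tops are at 136 mm, as expected for jars on that floor. The trays are nested, the pan is empty, and the bystanders have not moved.

```bash
python3 -c "
from station import r
print(r.finish_job())"
```

```text
the job is handed in; nothing more can be done
None
```

I handed the job in at about 50 s of robot time: four loaves lie flat in the deep tray, the handle tray is seated on it, and three jam jars (no fourth was visible) stand upright on its floor, with the look-alikes and bystanders untouched.

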